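# Put the shade block back in the row on the sloped easel

### The job

The blue-banded shade block has been left on the desk mat: put it back on the sloped shade-guide easel, in the space between the yellow-banded and the green-banded block. That space is too tight for a hand, so first slide the green block along and the orange end stop with it to make room, then set the blue one down gently, without dropping it, its foot on the ledge and its tooth tabs uphill like the others. Finally push the end stop back along so that all four blocks stand butted together without gaps between the fixed end plate and the stop; do not lift the other blocks off the easel, and leave everything else on the desk where it is.

Things in the scene. Friction and masses are not known exactly. Their poses are not given: they have to be found in the camera images.
- easel: grey desk easel, fixed. Origin: centre of its foot on the desk; its x points uphill, y along the ledge (left seen from the robot), z up. The deck rises 20 degrees (0.349 rad) towards +x from its foot line at x = -0.035, z = 0.030; it is 62 mm long up the slope. Along the foot line runs a white lip 10 mm proud of the deck, 10 mm thick. A seated block's origin is at x = -0.007, z = 0.040.
- ledge_end (a point): on the easel: where the foot line meets the inner face of the white fixed end plate at the ledge's left end (y = +0.1275 in the easel's frame); that plate is 7 mm thick and stands 27 mm above the deck
- stop_slide (a joint): travel in m of the orange end stop along the ledge: 0 = at the open right end (its inner, left face at y = -0.1275 in the easel's frame), growing to 0.12 towards the fixed end plate. Stays where it is left; about 2 N to slide. With four blocks butted up it reads 0.079.
- stop_face (a point): centre of the inner (left, +y) face of the orange end stop, 30 mm uphill from the foot line and 15 mm off the deck; the stop is a plate 12 mm thick along the ledge (outer face 12 mm to -y of this point), 60 mm up the slope, 31 mm high above the deck
- block_red: shade block, red band on its top and foot end, else light grey: holder 60 x 44 x 22 mm (its x, y, z), about 0.09 kg, four tooth tabs standing out 26 mm past its +x end. Origin: centre of the holder's underside (foot end at x = -30 mm, tab tips at +56). Starts seated on the easel, foot on the ledge, tabs uphill; slides along when pushed. Row: end plate, red, yellow, space, green, stop.
- block_yellow: shade block, yellow band on its top and foot end, else light grey: holder 60 x 44 x 22 mm (its x, y, z), about 0.09 kg, four tooth tabs standing out 26 mm past its +x end. Origin: centre of the holder's underside (foot end at x = -30 mm, tab tips at +56). Starts seated on the easel, foot on the ledge, tabs uphill; slides along when pushed. Row: end plate, red, yellow, space, green, stop.
- block_green: shade block, green band on its top and foot end, else light grey: holder 60 x 44 x 22 mm (its x, y, z), about 0.09 kg, four tooth tabs standing out 26 mm past its +x end. Origin: centre of the holder's underside (foot end at x = -30 mm, tab tips at +56). Starts seated on the easel, foot on the ledge, tabs uphill; slides along when pushed. Row: end plate, red, yellow, space, green, stop.
- block_blue: shade block, blue band on its top and foot end, else light grey: holder 60 x 44 x 22 mm (its x, y, z), about 0.09 kg, four tooth tabs standing out 26 mm past its +x end. Origin: centre of the holder's underside (foot end at x = -30 mm, tab tips at +56). Lies flat on the desk mat, tabs pointing roughly away from the robot. To be put between the yellow and the green block.
- block_black: shade block, black band on its top and foot end, else light grey: holder 60 x 44 x 22 mm (its x, y, z), about 0.09 kg, four tooth tabs standing out 26 mm past its +x end. Origin: centre of the holder's underside (foot end at x = -30 mm, tab tips at +56). Lies flat on the desk mat, tabs pointing roughly away from the robot. Belongs to another guide; leave alone.
- block_brown: shade block, brown band on its top and foot end, else light grey: holder 60 x 44 x 22 mm (its x, y, z), about 0.09 kg, four tooth tabs standing out 26 mm past its +x end. Origin: centre of the holder's underside (foot end at x = -30 mm, tab tips at +56). Lies flat on the desk mat, tabs pointing roughly away from the robot. Belongs to another guide; leave alone.
- stone_model: cream plaster model of a jaw, about 50 x 62 x 44 mm, origin under its centre; leave alone
- mouse: black computer mouse with grey top, 100 x 60 x 31 mm, origin under its centre; leave alone
- stain_jar: small jar with white cap, 34 mm across, 40 mm high, origin under its centre; leave alone
- glaze_bottle: small bottle with blue cap, 36 mm across, 85 mm high, origin under its centre; leave alone
- caliper: steel sliding caliper lying flat, 150 mm long, origin under the middle of its bar; leave alone
There are look-alikes about, which are no part of the job. Leave any pink or turquoise look-alike of the block_blue alone.

How it is judged:
By the outcome, as a careful person would: the job done as asked, in the order asked, and still so for the second after the job is handed in, with the robot touching nothing.
It also fails if it takes over 58 s, if anything falls off the work surface, if the arm or the gripper's body presses on something with over 40 N, if the wrist force passes 120 N, or if a joint passes its speed limit or range.

### The arm

A 7-joint arm with a two-finger parallel gripper is mounted at the origin on the work surface. World frame = base frame: x ahead of the robot, y to its left, z up, the work surface at z = 0. Lengths are in m, angles in rad, forces in N, time in s.
With the tool pointing down it reaches from about 0.35 to 0.9 m from the base axis. Payload 7.2 kg.
Tool frame: the origin (TCP) lies midway between the tips of the shut fingers; the grasp point (between the pads) lies 19 mm behind it; x points along the fingers, y is the direction in which the jaws open and shut, and the axes are right-handed (so a half turn about x gives the same grasp; the last joint's range is limited). The gripper opens to 88 mm and grips with 3 to 60 N. Pads are 20 mm wide; open, the fingers measure 115 mm over their backs; the gripper's body (75 mm by 178 mm) begins 61 mm behind the grasp point.
Start: joints at [-1.189, 0.411, -0.013, 1.596, 0.006, 1.134, -0.082], TCP at [0.272, 0.563, 0.223] pointing down, gripper open.
Joint ranges: [-2.95, 2.95], [-0.29, 1.99], [-1.47, 1.44], [0.14, 2.54], [-1.03, 4.17], [0.13, 1.85], [-2.86, 2.86]. Speed limits (rad/s): [2.39, 2.39, 3.01, 3.01, 3.14, 3.14, 3.14].

### API

Orientations are given as a rotation vector (axis times angle).
In Python, from plant import status, capture, order gives the robot as it stands.
- The arm moves only by the tool servo_tool, never from a script. Its arguments are lists of equal length, an entry for each row: "claw": the finger opening in cm, from 0 to 8.78; "xyz": the shift along the tool's x, y, z in cm, a list of three; "spin": the turn about the tool's x in degrees. A call has 1 to 12 rows; each row shifts and turns the commanded pose from where the row before left it, along the tool's axes as they then stand; what a row does not reach is not made up. A row lasts 1/12 s, in which the tool goes at most 41.7 mm and 7.16 degrees, less where a joint would pass 70% of its speed; a pose out of reach is approached as far as the arm can. A call is refused whole if a number of a shift passes 4.17 or a number of a turn 7.16, either way. A call with a gripper value outside its range is refused whole. The fingers move at their own pace and stop on an object; the grip force is fixed at half the most. Time passes only in rows, so rows that do not move let the fingers close. It gives the time, the measured TCP pose, the force and the opening at its end, in the units of the state.
- status.state(): the state, without advancing time (a new reading comes with each control period).
- capture(name): name is "side" or "top"; returns a dict with "color" (384x512x3 uint8, blue, green, red), "fx", "fy", "cx", "cy" (pixels), "D" ([k1, k2, p1, p2, k3] as OpenCV has them; the pictures are not rectified), "rvec" (rotation vector, rad) and "tvec" (3), from world to camera coordinates, as OpenCV has them. Camera axes: x right, y down, z forward; pixel columns grow to the right and rows downward; lengths in m; the calibration is good to about 2 mm. A picture is of the moment at which its call begins. There is no depth.
- order.sign_off(): hands the job in, once; it reports no verdict.
The state is a dict: "time_s": time; "qpos": joint angles; "dq": joint speeds; "tau": joint torques, N m; "tool_pos": TCP position; "tcp_rot": TCP orientation; "contact_force": force on the tool from outside, world axes, zero at the start; "wrist_torque": the same for the moment, N m; "width": finger opening in m.
Only numpy, scipy, OpenCV 4.12 (cv2) and the standard library are available. Lean on these libraries where they do the work, as an engineer would, in place of code of your own. Each camera call takes 0.05 s, during which the arm holds its last target. There are 200 camera calls.

## Working session

There is one attempt and no reset: what is moved stays moved. The work goes in short steps, Python scripts to look and compute and a tool call to move; the robot and the scene stay as the last step left them, time stands still between calls to the robot, and variables do not carry over. Pictures are saved under pics/ and viewed, about 8 in all and at most 12, crops included, and the job is handed in when it is done.

Besides the shell and the picture viewer there is one more tool, called after "Emit:" by a JSON object that holds its "method" and its "body". servo_tool: Moves the arm, as the interface text tells. Its arguments: {"type":"object","properties":{"claw":{"type":"array"},"xyz":{"type":"array"},"spin":{"type":"array"}},"required":["claw","xyz","spin"]}

```bash
mkdir -p pics; ls; python3 - <<'E'
from plant import status,capture
import cv2,pickle
print(status.state())
for n in("side","top"):
    c=capture(n); pickle.dump(c,open(f"{n}0.pkl","wb")); cv2.imwrite(f"pics/{n}0.png",cv2.resize(c["color"],(800,600),interpolation=cv2.INTER_CUBIC)); print({k:v for k,v in c.items() if k!="color"})
E
```

```text
pics
{'time_s': 0.0, 'qpos': array([-1.18919927,  0.41188835, -0.01275165,  1.59703192,  0.00560095,
        1.13432506, -0.08221981]), 'dq': array([-1.28616440e-03, -1.96635186e-04,  1.96980494e-03,  2.82663169e-04,
        1.16954826e-03,  5.22995552e-05, -1.62983994e-03]), 'tau': array([ 2.38914308e-04, -5.87942970e+01,  6.42627608e-01, -2.91075844e+01,
       -5.35634311e-02,  1.80449575e-02,  9.77002219e-05]), 'tool_pos': array([0.27153401, 0.56236441, 0.22182104]), 'tcp_rot': array([ 0.3514482 ,  1.54213175, -0.35397212]), 'contact_force': array([-0.20641241, -1.57062812,  0.11514076]), 'wrist_torque': array([-0.01725749,  0.07162942, -0.03274104]), 'width': 0.08794190633301878}
{'fx': 384.012458310653, 'fy': 384.012458310653, 'cx': 249.21751851341776, 'cy': 203.0197692266973, 'D': array([0.03162553, 0.        , 0.        , 0.        , 0.        ]), 'rvec': array([ 0.22250865, -2.84587136,  1.19217667]), 'tvec': array([0.5408292 , 0.12214437, 1.01238089])}
{'fx': 428.15725242759186, 'fy': 428.15725242759186, 'cx': 250.49150264846438, 'cy': 193.0453308029238, 'D': array([-0.09794968,  0.        ,  0.        ,  0.        ,  0.        ]), 'rvec': array([ 2.15760981, -2.11626187,  0.19716115]), 'tvec': array([-0.03709301,  0.53305369,  1.36593609])}
```

View pics/top0.png

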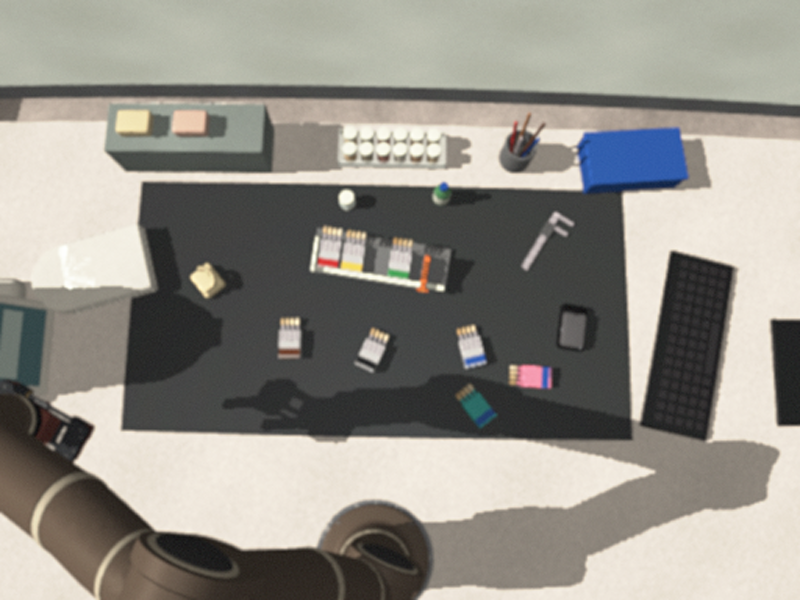

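View pics/side0.png

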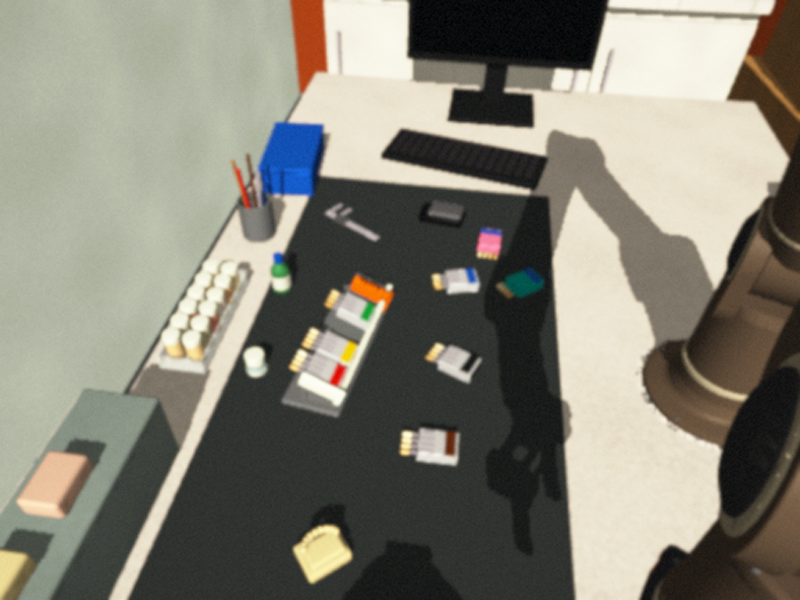

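```bash
cat > h.py <<'E'
import cv2,numpy as np,pickle
from scipy.spatial.transform import Rotation as R
def proj(c,P):
    K=np.array([[c["fx"],0,c["cx"]],[0,c["fy"],c["cy"]],[0,0,1]])
    return cv2.projectPoints(np.array(P,float).reshape(-1,1,3),c["rvec"],c["tvec"],K,c["D"])[0].reshape(-1,2)
def back(c,uv,z):
    K=np.array([[c["fx"],0,c["cx"]],[0,c["fy"],c["cy"]],[0,0,1]])
    n=cv2.undistortPoints(np.array(uv,float).reshape(-1,1,2),K,c["D"]).reshape(-1,2)
    M=cv2.Rodrigues(c["rvec"])[0]; o=-M.T@c["tvec"]; d=np.c_[n,np.ones(len(n))]@M
    return o+d*((z-o[2])/d[:,2])[:,None]
T20=R.from_euler("y",-20,degrees=True)
def crop(c,x0,y0,w,h,s): return cv2.resize(c["color"][y0:y0+h,x0:x0+w],None,fx=s,fy=s,interpolation=cv2.INTER_CUBIC)
E
python3 - <<'E'
from h import *
t=pickle.load(open("top0.pkl","rb"));s=pickle.load(open("side0.pkl","rb"))
im=np.zeros((600,800,3),np.uint8)
def put(a,x,y): im[y:y+a.shape[0],x:x+a.shape[1]]=a
put(crop(t,195,142,100,50,5),0,0);put(crop(t,282,203,40,40,6),0,255);put(crop(s,270,160,45,40,6),245,255)
put(crop(s,180,170,75,100,4),520,0)
cv2.imwrite("pics/m.png",im)
print(R.from_rotvec([ 0.3514482 ,  1.54213175, -0.35397212]).as_matrix().round(3))
print(back(t,np.array([[470,346],[312,270],[447,290],[404,258]])*.64,0.03).round(3))
print(back(s,np.array([[459,280]])*.64,0.02).round(3))
E
```

```text
Traceback (most recent call last):
ValueError: could not broadcast input array from shape (400,300,3) into shape (400,280,3)
```

```bash
python3 - <<'E'
from h import *
t=pickle.load(open("top0.pkl","rb"));s=pickle.load(open("side0.pkl","rb"))
im=np.zeros((600,800,3),np.uint8)
def put(a,x,y): im[y:y+a.shape[0],x:x+a.shape[1]]=a
put(crop(t,195,142,100,50,5),0,0);put(crop(t,282,203,40,40,6),0,255);put(crop(s,270,160,42,40,6),245,255)
put(crop(s,180,170,75,100,4),500,0)
cv2.imwrite("pics/m.png",im)
print(R.from_rotvec([ 0.3514482 ,  1.54213175, -0.35397212]).as_matrix().round(3))
print(back(t,np.array([[470,346],[312,270],[447,290],[404,258]])*.64,0.03).round(3))
print(back(s,np.array([[459,280]])*.64,0.02).round(3))
E
```

```text
[[-0.001  0.435  0.901]
 [-0.001  0.901 -0.435]
 [-1.    -0.002  0.   ]]
[[ 0.445 -0.195  0.03 ]
 [ 0.602  0.145  0.03 ]
 [ 0.564 -0.146  0.03 ]
 [ 0.633 -0.052  0.03 ]]
[[ 0.438 -0.189  0.02 ]]
```

View pics/m.png

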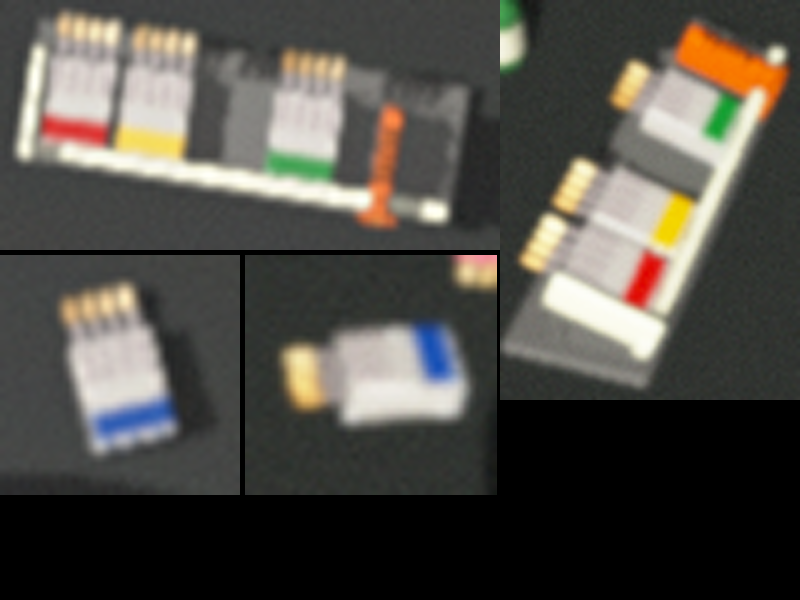

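```bash
cat > fit.py <<'E'
from h import *
from scipy.optimize import minimize
def box(a,b): return np.array([[x,y,z] for x in(a[0],b[0]) for y in(a[1],b[1]) for z in(a[2],b[2])],float)/1000
BLK=[box((-30,-22,0),(30,22,22)),box((30,-19,6),(56,19,14))]
def Rz(a): return R.from_euler("z",a)
def blue(p): return [Rz(p[2]).apply(b)+[p[0],p[1],p[3] if len(p)>3 else 0.001] for b in BLK]
def easel(p,extra=()):   # x,y,yaw,yr,yy,yg,s,(yblue)
    d=[box((-10,-127,0),(0,134,10)),box((0,127.5,0),(60,134.5,27))]
    for y in (*p[3:6],*p[7:]): d+=[b+[.030,y,0] for b in BLK]
    d.append(box((0,-139.5,0),(60,-127.5,31))+[0,p[6],0])
    return [Rz(p[2]).apply(T20.apply(b)+[-.035,0,.030])+[p[0],p[1],0] for b in d]
def render(c,polys,win):
    x,y,w,h=win; S=4; im=np.zeros((h*S,w*S),np.uint8)
    for b in polys:
        q=(proj(c,b)-[x,y]+.5)*S-.5
        cv2.fillConvexPoly(im,np.round(cv2.convexHull(q.astype(np.float32))*16).astype(np.int32),255,shift=4)
    return cv2.GaussianBlur(cv2.resize(im,(w,h),interpolation=cv2.INTER_AREA),(0,0),.8)/255.
def target(c,win,lo=105):
    x,y,w,h=win; return cv2.GaussianBlur(np.clip((c["color"][y:y+h,x:x+w].max(2)-float(lo))/60,0,1),(0,0),.5)
def fit(f,p0,views,scale,lo=105):
    tg=[target(c,w,lo) for c,w in views]
    cost=lambda q:sum(((render(c,f(p0+q*scale),w)-t)**2).sum() for (c,w),t in zip(views,tg))
    q=np.zeros(len(p0))
    for _ in range(2):
        n=len(q); r=minimize(cost,q,method="Nelder-Mead",options=dict(initial_simplex=np.vstack([q,q+np.eye(n)]),maxiter=900,xatol=.005,fatol=1e-3)); q=r.x
    return p0+q*scale,r.fun
def overlay(c,polys,win,s):
    x,y,w,h=win; im=crop(c,x,y,w,h,s)
    for b in polys:
        q=(proj(c,b)-[x,y]+.5)*s-.5
        cv2.polylines(im,[np.round(cv2.convexHull(q.astype(np.float32))).astype(int)],True,(255,0,255),1)
    return im
E
python3 - <<'E'
from fit import *
t=pickle.load(open("top0.pkl","rb"));s=pickle.load(open("side0.pkl","rb"))
WT,WS=(195,142,92,50),(180,172,75,98); BT,BS=(286,205,32,36),(272,168,40,32)
pb0=np.array([.445,-.192,.2]); sb=np.array([.01,.01,.1])
for v in ([(t,BT),(s,BS)],[(t,BT)],[(s,BS)]): 
    pb,r=fit(blue,pb0,v,sb); print("blue",pb.round(4),round(r,2))
    if len(v)==2: PB=pb
pe0=np.array([.61,.0,-.13,.105,.055,-.035,.03]); se=np.array([.01,.01,.05,.008,.008,.008,.01])
for v in ([(t,WT),(s,WS)],[(t,WT)],[(s,WS)]): 
    pe,r=fit(easel,pe0,v,se); print("easel",pe.round(4),round(r,2))
    if len(v)==2: PE=pe
np.save("PE.npy",PE);np.save("PB.npy",PB)
im=np.zeros((600,800,3),np.uint8)
def put(a,x,y): im[y:y+a.shape[0],x:x+a.shape[1]]=a
put(overlay(t,easel(PE),WT,5),0,0);put(overlay(t,blue(PB),BT,6),0,255);put(overlay(s,blue(PB),BS,6),245,255);put(overlay(s,easel(PE),WS,4),500,0)
cv2.imwrite("pics/m2.png",im)
E
```

```text
blue [ 0.4349 -0.1997  0.2317] 11.95
blue [ 0.4347 -0.2003  0.2443] 3.27
blue [ 0.4346 -0.198   0.2149] 6.46
easel [ 0.6304  0.0101 -0.1511  0.0999  0.0475 -0.0513  0.0264] 323.69
easel [ 0.6304  0.0085 -0.1462  0.1009  0.0494 -0.0503  0.0277] 113.33
easel [ 0.6307  0.0132 -0.1533  0.0967  0.044  -0.0535  0.0242] 194.31
```

View pics/m2.png

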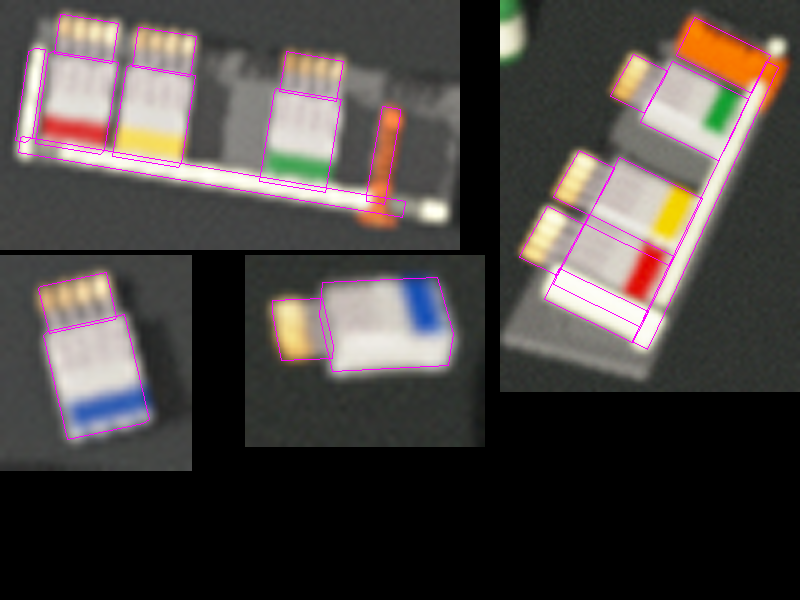

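```bash
sed -i 's/box((-10,-127,0),(0,134,10))/box((-10,-148+LX,0),(0,134.5,10))/; s/^BLK/LX=0\nBLK/' fit.py
python3 - <<'E'
import fit; from fit import *
t=pickle.load(open("top0.pkl","rb"));s=pickle.load(open("side0.pkl","rb"))
WT,WS=(195,142,92,50),(180,172,75,98)
pe0=np.load("PE.npy"); se=np.array([.005,.005,.03,.005,.005,.005,.005])
for LX in (0,-6,10,):
  fit.LX=LX
  for v in ([(t,WT),(s,WS)],[(t,WT)],[(s,WS)]): 
    pe,r=fit.fit(easel,pe0,v,se,130); print(LX,"easel",pe.round(4),round(r,2))
E
```

```text
Traceback (most recent call last):
AttributeError: 'function' object has no attribute 'fit'
```

Emit:
{"method": "servo_tool", "body": {"claw": [0, 0, 0, 0, 0, 0, 0, 0, 0, 0, 0, 0], "xyz": [[0, -2.1, 3.4], [0, -2.1, 3.4], [0, -2.1, 3.4], [0, -2.1, 3.4], [0, -2.1, 3.4], [0, -2.1, 3.4], [0, -2.1, 3.4], [0, -2.1, 3.4], [0, -2.1, 3.4], [0, -2.1, 3.4], [0, -2.1, 3.4], [0, -2.1, 3.4]], "spin": [0, 0, 0, 0, 0, 0, 0, 0, 0, 0, 0, 0]}}

```text
time_s: 1.1
tool_pos: [0.5301, 0.1567, 0.2225]
tcp_rot: [0.353, 1.542, -0.353]
contact_force: [-0.5, 0.2, 0.6]
width: 0.011
```

Emit:
{"method": "servo_tool", "body": {"claw": [0, 0, 0, 0, 0, 0, 0, 0, 0], "xyz": [[0, -1.9, 3], [0, -1.9, 3], [0, -1.9, 3], [0, -1.7, 3], [0, -1.7, 2.9], [0, 0, 0], [0, 0, 0], [0, 0, 0], [0, 0, 0]], "spin": [0, 0, 0, 0, 0, -6, -6, -5.2, 0]}}

```text
time_s: 1.85
tool_pos: [0.624, 0.0114, 0.222]
tcp_rot: [0.115, 1.569, -0.115]
contact_force: [-0.2, -0.6, -0.4]
width: 0.0004
```

```bash
python3 - <<'E'
import fit as F; from fit import easel; import numpy as np,pickle
from plant import status
t=pickle.load(open("top0.pkl","rb"));s=pickle.load(open("side0.pkl","rb"))
WT,WS=(195,142,92,50),(180,172,75,98)
pe0=np.load("PE.npy"); se=np.array([.005,.005,.03,.005,.005,.005,.005])
for LX in (0,20):
  F.LX=LX
  for v in ([(t,WT),(s,WS)],[(t,WT)],[(s,WS)]): 
    pe,r=F.fit(easel,pe0,v,se,130); print(LX,"easel",pe.round(4),round(r,2))
    if LX==0 and len(v)==2: np.save("PE.npy",pe)
print(status.state()["contact_force"])
E
```

```text
0 easel [ 0.6306  0.0094 -0.1483  0.0997  0.0481 -0.0512  0.0269] 192.53
0 easel [ 0.6301  0.0086 -0.1459  0.1001  0.0489 -0.051   0.027 ] 69.6
0 easel [ 0.6308  0.0102 -0.149   0.0994  0.0477 -0.0504  0.0271] 117.87
20 easel [ 0.6305  0.0096 -0.1545  0.0998  0.0479 -0.0512  0.0267] 213.12
20 easel [ 0.6301  0.009  -0.1473  0.1001  0.0487 -0.0511  0.0268] 77.47
20 easel [ 0.6305  0.0097 -0.1524  0.0995  0.0477 -0.0504  0.0273] 131.05
[-0.19181433 -0.62415186 -0.44997317]
```

Emit:
{"method": "servo_tool", "body": {"claw": [0, 0, 0, 0, 0, 0, 0, 0, 0, 0, 0, 0], "xyz": [[4, 0, 0], [4, 0, 0], [4, 0, 0], [3, 0, 0], [1.5, 0, 0], [0.7, 0, 0], [0, -0.7, 0], [0, -0.7, 0], [0, -0.6, 0], [0, -0.6, 0], [0, -0.6, 0], [0, -0.6, 0]], "spin": [0, 0, 0, 0, 0, 0, 0, 0, 0, 0, 0, 0]}}

```text
time_s: 2.85
tool_pos: [0.6197, -0.0258, 0.0521]
tcp_rot: [0.119, 1.565, -0.116]
contact_force: [0.4, 3.8, 3.1]
width: 0.0006
```

Emit:
{"method": "servo_tool", "body": {"claw": [0, 0, 0, 0, 0, 0, 0, 0, 0, 0], "xyz": [[0, -0.6, 0], [0, -0.4, 0], [0, -0.3, 0], [0, -0.3, 0], [0, -0.3, 0], [0, -0.3, 0], [0, -0.3, 0], [0, -0.3, 0], [0, 0, 0], [0, 0, 0]], "spin": [0, 0, 0, 0, 0, 0, 0, 0, 0, 0]}}

```text
time_s: 3.68
tool_pos: [0.615, -0.0522, 0.0511]
tcp_rot: [0.118, 1.567, -0.115]
contact_force: [1.8, 4.7, 5.1]
width: 0.0006
```

Emit:
{"method": "servo_tool", "body": {"claw": [0, 0, 0, 0, 0, 0, 4, 8.5], "xyz": [[0, 0.5, 0], [-0.5, 0.5, 0], [-2, 0, 0], [-3, 0, 0], [-3, 0, 0], [-3, 0, 0], [0, -3, -3], [0, -3, -3]], "spin": [0, 0, 0, 0, 0, 0, 0, 0]}}

```text
time_s: 4.35
tool_pos: [0.5498, -0.0924, 0.1672]
tcp_rot: [0.115, 1.565, -0.115]
contact_force: [-0.7, -0.7, 0.5]
width: 0.0104
```

```bash
cat > look.py <<'E'
import sys,pickle,cv2
from plant import capture,status
def look(tag):
    r=[]
    for n in("top","side"):
        c=capture(n); pickle.dump(c,open(f"{n}{tag}.pkl","wb")); r.append(c)
    return r
E
python3 - <<'E'
from look import *; import fit as F; from fit import *
t,s=look(1)
im=np.zeros((600,800,3),np.uint8)
WT,WS=(195,142,105,50),(180,160,75,110)
PE=np.load("PE.npy"); p=PE.copy(); p[5]=-.0983;p[6]=.007
def put(a,x,y): im[y:y+a.shape[0],x:x+a.shape[1]]=a
put(overlay(t,easel(p),WT,4),0,0);put(overlay(s,easel(p),WS,4),500,0)
cv2.imwrite("pics/m3.png",im); print(status.state()["tool_pos"],status.state()["tcp_rot"],status.state()["contact_force"])
E
```

```text
[ 0.54331672 -0.09838462  0.1658544 ] [ 0.12099871  1.57106814 -0.12497758] [ 0.04335108 -0.55396959  0.42588529]
```

View pics/m3.png

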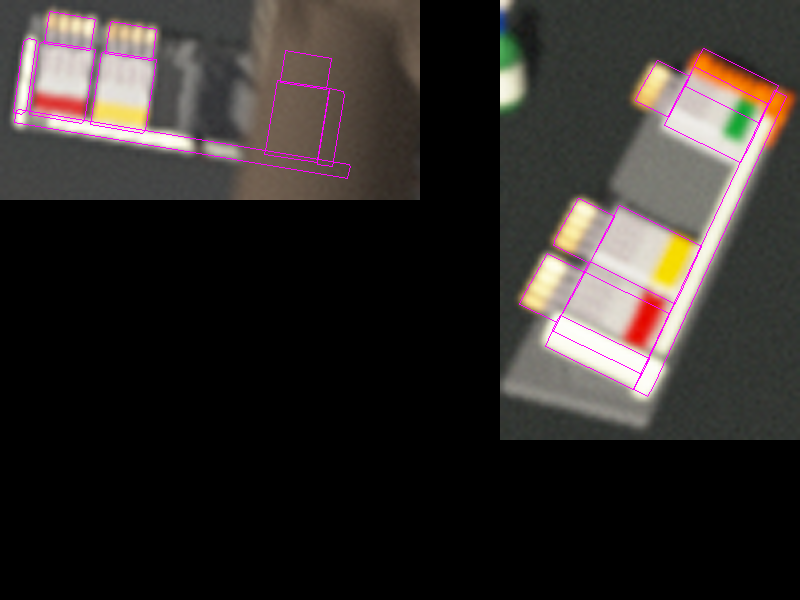

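Emit:
{"method": "servo_tool", "body": {"claw": [6.6, 6.6, 6.6, 6.6, 6.6, 6.6, 6.6, 6.6, 6.6, 6.6], "xyz": [[0, -2.94, -2.4], [0, -2.94, -2.4], [0, -2.94, -2.4], [0, -2.94, -2.4], [2.5, 0, 0], [2.5, 0, 0], [2.5, 0, 0], [2.5, 0, 0], [0, 0, 0], [0, 0, 0]], "spin": [0, 0, 0, 0, -5.4, -5.4, -5.4, -5.5, 0, 0]}}

```text
time_s: 5.28
tool_pos: [0.4352, -0.1949, 0.065]
tcp_rot: [-0.176, 1.567, 0.178]
contact_force: [0.3, 0.8, 0.8]
width: 0.066
```

```bash
python3 - <<'E'
from plant import status; from h import *
s=status.state(); M=R.from_rotvec(s["tcp_rot"]).as_matrix(); print(s["tool_pos"],np.arctan2(-M[0,1],M[1,1]),s["width"])
PB=np.load("PB.npy"); c,n=np.cos(PB[2]),np.sin(PB[2]); g=PB[:2]-.004*np.array([c,n])
d=np.r_[g,.008]-s["tool_pos"]; print("need tool xyz cm",(M.T@d*100).round(2),"spin",-np.degrees(PB[2]-np.arctan2(-M[0,1],M[1,1])))
E
```

```text
[ 0.43522551 -0.1949298   0.06497125] 0.22569835141725922 0.06603148670671129
need tool xyz cm [ 5.7  -0.47 -0.52] spin -0.34662727132425697
```

Emit:
{"method": "servo_tool", "body": {"claw": [6.6, 6.6, 6.6, 6.6, 6.6, 6.6, 4, 3.5, 3.5, 3.5, 3.5], "xyz": [[0, -0.47, -0.5], [2, 0, 0], [2, 0, 0], [1.2, 0, 0], [0.5, 0, 0], [0, 0, 0], [0, 0, 0], [0, 0, 0], [0, 0, 0], [0, 0, 0], [0, 0, 0]], "spin": [-0.3, 0, 0, 0, 0, 0, 0, 0, 0, 0, 0]}}

```text
time_s: 6.2
tool_pos: [0.4331, -0.2009, 0.0095]
tcp_rot: [-0.184, 1.562, 0.184]
contact_force: [-1.9, 1.0, 7.3]
width: 0.0442
```

```bash
python3 - <<'E'
from look import *; from fit import *
t,s=look(2); im=np.zeros((400,800,3),np.uint8)
PB=np.load("PB.npy")
a=overlay(t,blue(PB),(270,195,60,60),6); b=overlay(s,blue(PB),(255,150,70,60),6)
im[:360,:360]=a; im[:360,370:790]=b; cv2.imwrite("pics/m4.png",im); st=status.state(); print(st["tool_pos"],st["width"],st["contact_force"])
E
```

```text
[ 0.43317207 -0.20094396  0.00947975] 0.044167796334339406 [-0.51365016  0.33846403  7.69092009]
```

View pics/m4.png

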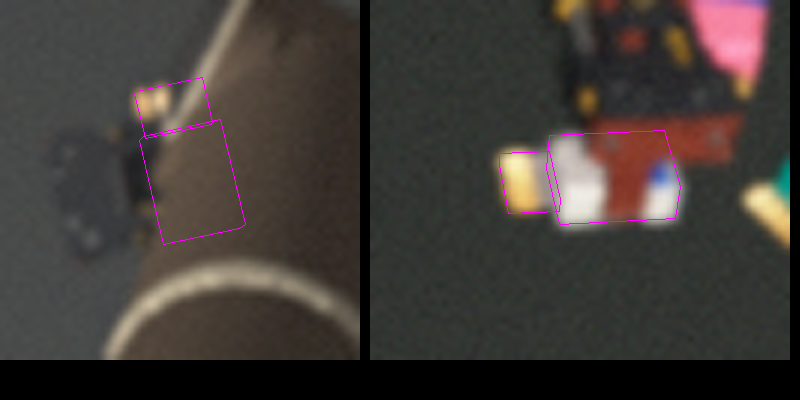

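Emit:
{"method": "servo_tool", "body": {"claw": [3.5, 3.5, 3.5, 3.5, 3.5, 3.5, 3.5, 3.5], "xyz": [[-0.5, 0, 0], [-1.5, 0, 0], [-2, 0, 0], [-2, 0, 0], [-2, 0, 0], [-2, 0, 0], [-2, 0, 0], [0, 0, 0]], "spin": [0, 0, 0, 5.5, 5.5, 5.5, 5.3, 0]}}

```text
time_s: 6.97
tool_pos: [0.4343, -0.2015, 0.1322]
tcp_rot: [0.118, 1.562, -0.12]
contact_force: [-0.6, 0.6, -1.5]
width: 0.0439
```

Emit:
{"method": "servo_tool", "body": {"claw": [3.5, 3.5, 3.5, 3.5, 3.5, 3.5, 3.5, 3.5, 3.5, 3.5, 3.5, 3.5], "xyz": [[0, 1, 0.8], [0, 2.3, 1.7], [0, 2.3, 1.7], [0, 2.3, 1.7], [0, 2.3, 1.7], [0, 2.3, 1.7], [0, 2.3, 1.7], [0, 2.3, 1.7], [0, 2.3, 1.7], [0, 1.6, 1.1], [0, 0, 0], [0, 0, 0]], "spin": [0, 0, 0, 0, 0, 0, 0, 0, 0, 0, 0, 0]}}

```text
time_s: 7.97
tool_pos: [0.6161, -0.0135, 0.1266]
tcp_rot: [0.111, 1.571, -0.111]
contact_force: [-1.0, -1.4, -1.1]
width: 0.0439
```

```bash
cat > where.py <<'E'
from plant import status; from h import *
s=status.state(); M=R.from_rotvec(s["tcp_rot"]).as_matrix(); p=np.load("PE.npy"); yaw=np.arctan2(-M[0,1],M[1,1])
e=R.from_euler("z",-p[2]).apply(s["tool_pos"]-[p[0],p[1],0])
print("easel mm",(e*1000).round(1),"yaw err deg",np.degrees(yaw-p[2]).round(2),"w",s["width"],"F",s["contact_force"].round(1),"t",s["time_s"])
E
python3 where.py; python3 - <<'E'
from look import *; from fit import *
t,s=look(3); cv2.imwrite("pics/m5.png",crop(s,160,120,130,150,4))
E
```

```text
easel mm [-10.9 -24.8 126.6] yaw err deg 0.38 w 0.0439271727719701 F [-1.  -1.4 -1.1] t 7.9667
```

View pics/m5.png

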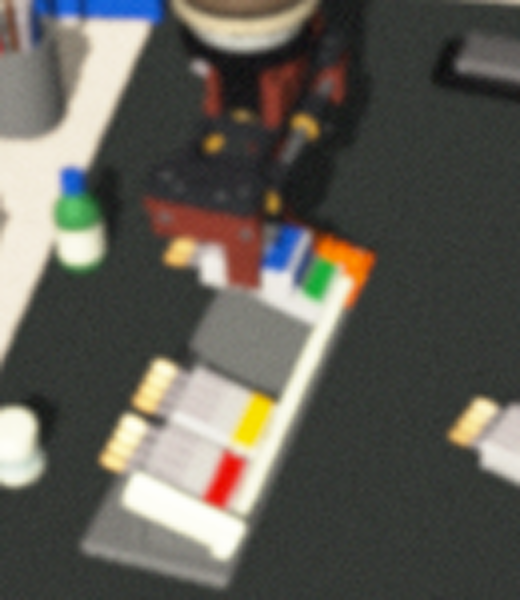

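Emit:
{"method": "servo_tool", "body": {"claw": [3.5, 3.5, 3.5, 3.5, 3.5, 3.5, 3.5], "xyz": [[0.5, -0.2, 0.2], [1.5, 0, 0], [1.5, 0, 0], [1, 0, 0], [0.6, 0, 0], [0, 0, 0], [0, 0, 0]], "spin": [0.2, 0, 0, 0, 0, 0, 0]}}

```text
time_s: 8.65
tool_pos: [0.6181, -0.0182, 0.0776]
tcp_rot: [0.118, 1.568, -0.118]
contact_force: [0.1, -0.4, -1.2]
width: 0.0438
```

```bash
python3 where.py
```

```text
easel mm [ -8.3 -29.2  77.6] yaw err deg -0.1 w 0.04382706581273654 F [ 0.1 -0.4 -1.2] t 8.65
```

Emit:
{"method": "servo_tool", "body": {"claw": [3.5, 3.5, 3.5, 3.5, 3.5, 3.5], "xyz": [[0.4, 0, 0], [0.4, 0, 0], [0.4, 0, 0], [0.3, 0, 0], [0, 0, 0], [0, 0, 0]], "spin": [0, 0, 0, 0, 0, 0]}}

```text
time_s: 9.15
tool_pos: [0.6181, -0.0178, 0.0624]
tcp_rot: [0.117, 1.568, -0.117]
contact_force: [0.8, -0.0, -1.0]
width: 0.0438
```

Emit:
{"method": "servo_tool", "body": {"claw": [3.5, 3.5, 3.5, 3.5, 3.5, 3.5], "xyz": [[0.1, 0, 0], [0.1, 0, 0], [0.1, 0, 0], [0.1, 0, 0], [0, 0, 0], [0, 0, 0]], "spin": [0, 0, 0, 0, 0, 0]}}

```text
time_s: 9.65
tool_pos: [0.6184, -0.0176, 0.0595]
tcp_rot: [0.118, 1.567, -0.117]
contact_force: [-3.5, 0.1, 6.4]
width: 0.0439
```

Contact where predicted (tip z≈0.0596). Press on so the block pivots in the pads.

Emit:
{"method": "servo_tool", "body": {"claw": [3.5, 3.5, 3.5, 3.5, 3.5, 3.5], "xyz": [[0.1, 0, 0], [0.1, 0, 0], [0.1, 0, 0], [0.1, 0, 0], [0, 0, 0], [0, 0, 0]], "spin": [0, 0, 0, 0, 0, 0]}}

```text
time_s: 10.15
tool_pos: [0.618, -0.0174, 0.0558]
tcp_rot: [0.118, 1.568, -0.117]
contact_force: [-4.9, 0.5, 10.2]
width: 0.0441
```

Emit:
{"method": "servo_tool", "body": {"claw": [3.5, 3.5, 3.5, 3.5, 3.5], "xyz": [[0.1, 0, 0], [0.1, 0, 0], [0.1, 0, 0], [0, 0, 0], [0, 0, 0]], "spin": [0, 0, 0, 0, 0]}}

```text
time_s: 10.57
tool_pos: [0.6179, -0.0174, 0.0528]
tcp_rot: [0.118, 1.568, -0.117]
contact_force: [-5.8, 1.3, 11.0]
width: 0.0438
```

Emit:
{"method": "servo_tool", "body": {"claw": [3.5, 3.5, 3.5, 3.5], "xyz": [[0.1, 0, 0], [0.1, 0, 0], [0, 0, 0], [0, 0, 0]], "spin": [0, 0, 0, 0]}}

```text
time_s: 10.9
tool_pos: [0.618, -0.0174, 0.0508]
tcp_rot: [0.118, 1.568, -0.117]
contact_force: [-5.3, 1.5, 11.0]
width: 0.0437
```

```bash
python3 where.py; python3 - <<'E'
from look import *; from fit import *
t,s=look(4); p=np.load("PE.npy"); q=np.r_[p,-.0275]; q[5]=-.1;q[6]=.005
im=overlay(s,easel(q),(180,165,75,100),5); a=overlay(t,easel(q),(195,142,100,60),4)
o=np.zeros((600,800,3),np.uint8); o[:500,:375]=im; o[:240,380:780]=a
cv2.imwrite("pics/m6.png",o)
E
```

```text
easel mm [ -8.5 -28.4  50.8] yaw err deg -0.05 w 0.04368203765384383 F [-5.3  1.5 11. ] t 10.9
```

View pics/m6.png

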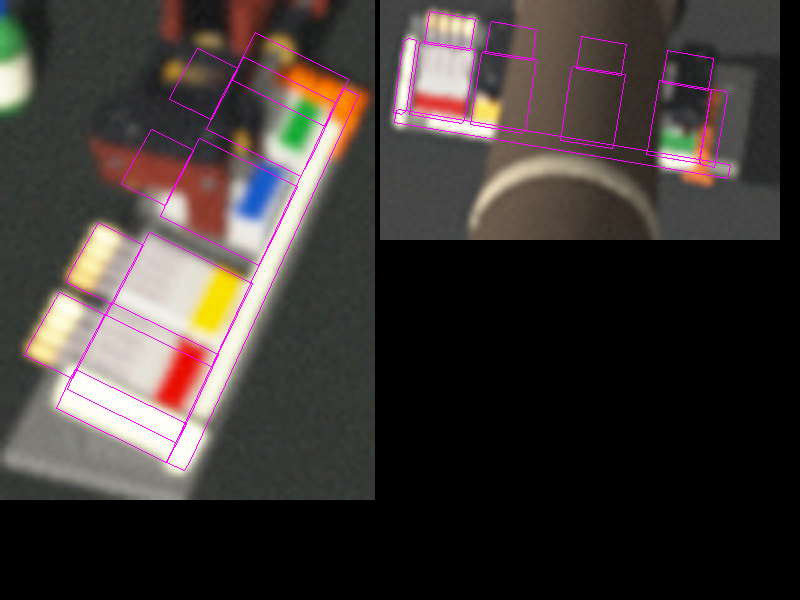

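Emit:
{"method": "servo_tool", "body": {"claw": [3.5, 3.5, 3.5, 3.5], "xyz": [[0.1, 0, 0], [0.1, 0, 0], [0, 0, 0], [0, 0, 0]], "spin": [0, 0, 0, 0]}}

```text
time_s: 11.33
tool_pos: [0.6181, -0.0174, 0.0488]
tcp_rot: [0.118, 1.568, -0.117]
contact_force: [-5.6, 1.3, 10.8]
width: 0.0439
```

Emit:
{"method": "servo_tool", "body": {"claw": [3.5, 3.5, 3.5], "xyz": [[0.1, 0, 0], [0, 0, 0], [0, 0, 0]], "spin": [0, 0, 0]}}

```text
time_s: 11.58
tool_pos: [0.6181, -0.0175, 0.0479]
tcp_rot: [0.118, 1.567, -0.117]
contact_force: [-5.9, 1.3, 10.0]
width: 0.0437
```

Emit:
{"method": "servo_tool", "body": {"claw": [3.5, 3.5, 3.5], "xyz": [[0.1, 0, 0], [0, 0, 0], [0, 0, 0]], "spin": [0, 0, 0]}}

```text
time_s: 11.83
tool_pos: [0.6182, -0.0175, 0.0469]
tcp_rot: [0.118, 1.567, -0.117]
contact_force: [-5.0, 1.3, 10.8]
width: 0.0437
```

Emit:
{"method": "servo_tool", "body": {"claw": [3.5, 3.5, 3.5], "xyz": [[0.1, 0, 0], [0, 0, 0], [0, 0, 0]], "spin": [0, 0, 0]}}

```text
time_s: 12.08
tool_pos: [0.6182, -0.0175, 0.046]
tcp_rot: [0.118, 1.567, -0.117]
contact_force: [-5.2, 0.8, 10.3]
width: 0.0436
```

```bash
python3 - <<'E'
from look import *; from fit import *
t,s=look(5); p=np.load("PE.npy")
W=(190,175,60,50)
a=crop(s,*W,8); 
o=np.zeros((600,800,3),np.uint8)
b=a.copy()
for d,col in((0,(255,0,255)),(.005,(0,255,255))):
  B=Rz(p[2]).apply(T20.apply(BLK[0]+[.030+d,-.0284,0])+[-.035,0,.030])+[p[0],p[1],0]
  q=(proj(s,B)-[190,175]+.5)*8
  for i in range(8):
    for j in range(i):
      if bin(i^j).count("1")==1: cv2.line(b,tuple(int(v) for v in q[i]),tuple(int(v) for v in q[j]),col,1)
o[:400,:480]=b; cv2.imwrite("pics/m7.png",o[:400,:480])
E
```

```text
(no output)
```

View pics/m7.png

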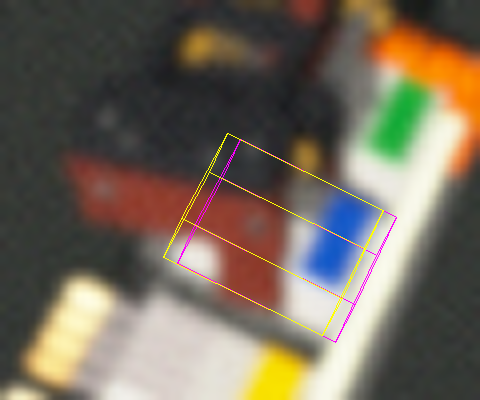

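Emit:
{"method": "servo_tool", "body": {"claw": [3.5, 3.5, 3.5], "xyz": [[0.1, 0, 0], [0, 0, 0], [0, 0, 0]], "spin": [0, 0, 0]}}

```text
time_s: 12.43
tool_pos: [0.6183, -0.0175, 0.0456]
tcp_rot: [0.118, 1.567, -0.116]
contact_force: [-8.1, 0.8, 17.1]
width: 0.044
```

Emit:
{"method": "servo_tool", "body": {"claw": [3.5, 3.5, 3.5], "xyz": [[0.1, 0, 0], [0, 0, 0], [0, 0, 0]], "spin": [0, 0, 0]}}

```text
time_s: 12.68
tool_pos: [0.6184, -0.0176, 0.0455]
tcp_rot: [0.118, 1.567, -0.116]
contact_force: [-9.9, 1.1, 23.9]
width: 0.0438
```

Emit:
{"method": "servo_tool", "body": {"claw": [3.5, 3.5, 3.5, 3.5, 3.5, 3.5], "xyz": [[-0.12, 0, 0], [0.03, 0, -0.09], [0.03, 0, -0.09], [0.03, 0, -0.09], [0, 0, 0], [0, 0, 0]], "spin": [0, 0, 0, 0, 0, 0]}}

```text
time_s: 13.18
tool_pos: [0.6183, -0.0175, 0.0455]
tcp_rot: [0.118, 1.562, -0.117]
contact_force: [0.4, 0.1, 12.9]
width: 0.0441
```

Emit:
{"method": "servo_tool", "body": {"claw": [3.5, 3.5, 3.5, 3.5], "xyz": [[0.03, 0, -0.09], [0.03, 0, -0.09], [0, 0, 0], [0, 0, 0]], "spin": [0, 0, 0, 0]}}

```text
time_s: 13.52
tool_pos: [0.6174, -0.0174, 0.0452]
tcp_rot: [0.118, 1.56, -0.117]
contact_force: [2.8, -0.6, 11.9]
width: 0.0437
```

Emit:
{"method": "servo_tool", "body": {"claw": [3.5, 3.5, 3.5, 3.5, 3.5], "xyz": [[-0.1, 0, 0], [0.03, 0, -0.1], [0.03, 0, -0.1], [0, 0, 0], [0, 0, 0]], "spin": [0, 0, 0, 0, 0]}}

```text
time_s: 13.93
tool_pos: [0.6172, -0.0173, 0.0454]
tcp_rot: [0.117, 1.556, -0.117]
contact_force: [8.9, -0.3, 5.0]
width: 0.0437
```

Emit:
{"method": "servo_tool", "body": {"claw": [3.5, 3.5, 3.5, 3.5, 3.5], "xyz": [[0.02, 0, -0.1], [0.02, 0, -0.1], [0.02, 0, -0.1], [0, 0, 0], [0, 0, 0]], "spin": [0, 0, 0, 0, 0]}}

```text
time_s: 14.35
tool_pos: [0.617, -0.0173, 0.0456]
tcp_rot: [0.117, 1.551, -0.117]
contact_force: [16.2, -3.1, 2.2]
width: 0.044
```

```bash
python3 where.py
```

```text
easel mm [ -9.5 -28.4  45.6] yaw err deg -0.07 w 0.04395826602032316 F [16.2 -3.1  2.2] t 14.35
```

Emit:
{"method": "servo_tool", "body": {"claw": [3.5, 3.5, 3.5, 3.5], "xyz": [[0, 0, 0.25], [0, 0, 0.25], [0.05, 0, 0], [0, 0, 0]], "spin": [0, 0, 0, 0]}}

```text
time_s: 14.68
tool_pos: [0.6174, -0.0174, 0.0451]
tcp_rot: [0.118, 1.56, -0.117]
contact_force: [0.4, 0.5, 19.8]
width: 0.044
```

```bash
python3 where.py; python3 - <<'E'
from look import *; from fit import *
t,s=look(6); p=np.load("PE.npy")
W=(190,175,60,50)
b=crop(s,*W,12)
for d,col in((0,(255,0,255)),):
  B=Rz(p[2]).apply(T20.apply(BLK[0]+[.030+d,-.0284,0])+[-.035,0,.030])+[p[0],p[1],0]
  q=(proj(s,B)-[190,175]+.5)*12
  for i in range(8):
    for j in range(i):
      if bin(i^j).count("1")==1: cv2.line(b,tuple(int(v) for v in q[i]),tuple(int(v) for v in q[j]),col,1)
cv2.imwrite("pics/m8.png",b)
E
```

```text
easel mm [ -9.1 -28.4  45.1] yaw err deg -0.08 w 0.04403988504703706 F [ 0.4  0.5 19.8] t 14.6833
```

View pics/m8.png

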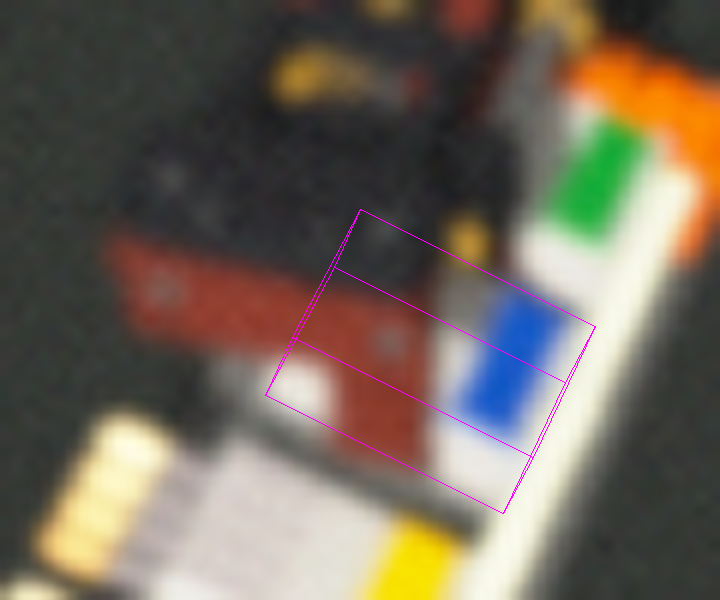

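Emit:
{"method": "servo_tool", "body": {"claw": [3.5, 3.5, 4.6, 5, 5.5, 6, 6, 6, 6], "xyz": [[-0.08, 0, 0], [0, 0, 0], [0, 0, 0], [0, 0, 0], [0, 0, 0], [0, 0, 0], [0, 0, 0], [-0.5, 0, 0], [-1, 0, 0]], "spin": [0, 0, 0, 0, 0, 0, 0, 0, 0]}}

```text
time_s: 15.53
tool_pos: [0.6127, -0.0172, 0.0566]
tcp_rot: [0.117, 1.57, -0.118]
contact_force: [-0.4, 0.6, 0.3]
width: 0.0599
```

Emit:
{"method": "servo_tool", "body": {"claw": [6, 6, 6, 4, 2, 0, 0, 0, 0], "xyz": [[-2, 0, 0], [-3, 0, 0], [-3, 0, 0], [0, -3, 0], [0, -3, 0], [0, -3, 0], [0, -3, 0], [0, 0, 0], [0, 0, 0]], "spin": [0, 0, 0, 0, 0, 0, 0, 0, 0]}}

```text
time_s: 16.28
tool_pos: [0.5955, -0.1384, 0.1385]
tcp_rot: [0.12, 1.566, -0.121]
contact_force: [0.4, -0.3, 0.4]
width: 0.0232
```

```bash
python3 where.py; python3 - <<'E'
from look import *; import fit as F; from fit import *
t,s=look(7); p=np.load("PE.npy"); q=np.r_[p,-.0275]; q[5]=-.101;q[6]=.004
def fy(v): z=q.copy(); z[5:8]=v; return easel(z)
W=(180,160,75,110)
r,c=F.fit(fy,q[5:8],[(s,W)],np.full(3,.004),130); print(r.round(4),c); z=q.copy(); z[5:8]=r
cv2.imwrite("pics/m9.png",overlay(s,easel(z),(185,165,70,85),7))
E
```

```text
easel mm [ -12.9 -151.3  138.5] yaw err deg -0.32 w 0.02317216532709298 F [ 0.4 -0.3  0.4] t 16.2833
[-0.0943  0.0134 -0.0273] 123.08502580207292
```

View pics/m9.png

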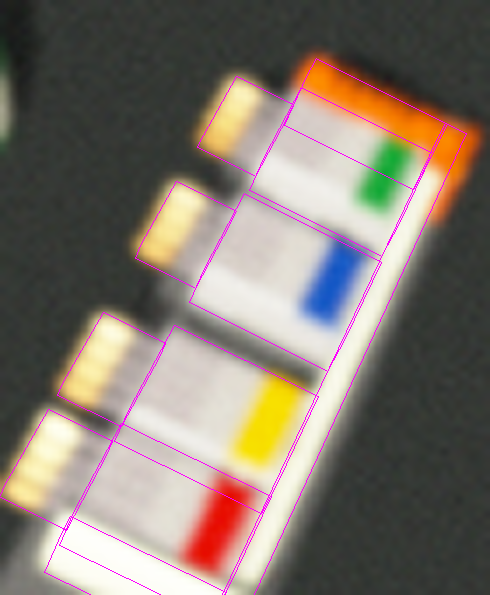

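Emit:
{"method": "servo_tool", "body": {"claw": [0, 0, 0, 0, 0, 0, 0, 0], "xyz": [[0, -0.8, 0.5], [0, 0, 0], [3, 0, 0], [3, 0, 0], [2, 0, 0], [0.8, 0, 0], [0, 0, 0], [0, 0, 0]], "spin": [0, 0, 0, 0, 0, 0, 0, 0]}}

```text
time_s: 17.05
tool_pos: [0.6, -0.1444, 0.0498]
tcp_rot: [0.117, 1.568, -0.117]
contact_force: [-0.8, -0.8, 0.3]
width: 0.0004
```

```bash
python3 where.py
```

```text
easel mm [  -7.5 -156.6   49.8] yaw err deg -0.05 w 0.00040498670892214373 F [-0.8 -0.8  0.3] t 17.05
```

Emit:
{"method": "servo_tool", "body": {"claw": [0, 0, 0, 0, 0, 0, 0, 0, 0, 0, 0, 0], "xyz": [[0, 0.4, 0], [0, 0.4, 0], [0, 0.4, 0], [0, 0.4, 0], [0, 0.4, 0], [0, 0.4, 0], [0, 0.4, 0], [0, 0.4, 0], [0, 0.4, 0], [0, 0.4, 0], [0, 0.4, 0], [0, 0.4, 0]], "spin": [0, 0, 0, 0, 0, 0, 0, 0, 0, 0, 0, 0]}}

```text
time_s: 18.05
tool_pos: [0.6069, -0.0973, 0.0496]
tcp_rot: [0.117, 1.567, -0.118]
contact_force: [-0.7, -5.6, 4.2]
width: 0.0006
```

Emit:
{"method": "servo_tool", "body": {"claw": [0, 0, 0, 0, 0, 0, 0, 0, 0], "xyz": [[0, 0.4, 0], [0, 0.4, 0], [0, 0.4, 0], [0, 0.3, 0], [0, 0.3, 0], [0, 0.3, 0], [0, 0.3, 0], [0, 0.2, 0], [0, 0, 0]], "spin": [0, 0, 0, 0, 0, 0, 0, 0, 0]}}

```text
time_s: 18.8
tool_pos: [0.6107, -0.071, 0.0495]
tcp_rot: [0.117, 1.568, -0.117]
contact_force: [0.2, -4.0, 3.0]
width: 0.0007
```

```bash
python3 where.py
```

```text
easel mm [ -7.8 -82.5  49.5] yaw err deg -0.06 w 0.000712020437827317 F [ 0.2 -4.   3. ] t 18.8
```

Emit:
{"method": "servo_tool", "body": {"claw": [0, 0, 0, 0, 0], "xyz": [[0, 0.2, 0], [0, 0.2, 0], [0, 0.2, 0], [0, 0, 0], [0, 0, 0]], "spin": [0, 0, 0, 0, 0]}}

```text
time_s: 19.22
tool_pos: [0.6115, -0.0654, 0.0495]
tcp_rot: [0.117, 1.568, -0.118]
contact_force: [-0.2, -4.0, 4.7]
width: 0.0002
```

Emit:
{"method": "servo_tool", "body": {"claw": [0, 0, 0, 0], "xyz": [[0, 0.15, 0], [0, 0.15, 0], [0, 0, 0], [0, 0, 0]], "spin": [0, 0, 0, 0]}}

```text
time_s: 19.55
tool_pos: [0.6118, -0.0628, 0.0494]
tcp_rot: [0.117, 1.568, -0.118]
contact_force: [-1.3, -5.1, 4.8]
width: 0.0006
```

```bash
python3 where.py
```

```text
easel mm [ -7.9 -74.2  49.4] yaw err deg -0.1 w 0.0006338986050915337 F [-1.3 -5.1  4.8] t 19.55
```

Emit:
{"method": "servo_tool", "body": {"claw": [0, 0, 0, 0], "xyz": [[0, 0.15, 0], [0, 0.15, 0], [0, 0, 0], [0, 0, 0]], "spin": [0, 0, 0, 0]}}

```text
time_s: 19.88
tool_pos: [0.6121, -0.0613, 0.0495]
tcp_rot: [0.117, 1.568, -0.12]
contact_force: [-1.9, -8.2, 4.8]
width: 0.0003
```

Emit:
{"method": "servo_tool", "body": {"claw": [0, 0, 0, 0], "xyz": [[0, 0.1, 0], [0, 0.1, 0], [0, 0, 0], [0, 0, 0]], "spin": [0, 0, 0, 0]}}

```text
time_s: 20.22
tool_pos: [0.6121, -0.0613, 0.0495]
tcp_rot: [0.117, 1.568, -0.122]
contact_force: [-2.1, -12.6, 4.9]
width: 0.0005
```

```bash
python3 where.py
```

```text
easel mm [ -7.9 -72.7  49.5] yaw err deg -0.23 w 0.000547609265554136 F [ -2.1 -12.6   4.9] t 20.2167
```

Emit:
{"method": "servo_tool", "body": {"claw": [0, 0, 0, 0], "xyz": [[0, 0.15, 0], [0, 0.15, 0], [0, 0, 0], [0, 0, 0]], "spin": [0, 0, 0, 0]}}

```text
time_s: 20.55
tool_pos: [0.6121, -0.0613, 0.0495]
tcp_rot: [0.116, 1.568, -0.126]
contact_force: [-1.9, -18.6, 5.8]
width: 0.0006
```

Emit:
{"method": "servo_tool", "body": {"claw": [0, 0, 0, 0, 0, 0, 0, 0, 0, 0, 0, 0], "xyz": [[0, -0.5, 0], [0, -0.7, 0], [0, -0.5, 0], [-1, 0, 0], [-3, 0, 0], [-4, 0, 0], [-3, -3, 0], [0, -3, -2.5], [0, -3, -2.5], [0, -3, -2.5], [0, -3, -2.5], [0, 0, 0]], "spin": [0, 0, 0, 0, 0, 0, 0, 0, 0, 0, 0, 0]}}

```text
time_s: 21.55
tool_pos: [0.4838, -0.2093, 0.1598]
tcp_rot: [0.122, 1.569, -0.124]
contact_force: [-0.1, 0.2, -0.4]
width: 0.0006
```

```bash
python3 where.py; python3 - <<'E'
from look import *; import fit as F; from fit import *
t,s=look(8); p=np.load("PE.npy"); q=np.r_[p,.0175-.022+.022]; q[3:]=[.1055,.0615,-.0265,.079,.0175]
def fy(v): z=q.copy(); z[3:8]=v; return easel(z)
W=(180,160,75,110); WT=(195,142,92,50)
for v in ([(s,W)],[(t,WT)]):
  r,c=F.fit(fy,q[3:8],v,np.full(5,.003),130); print("red yel grn stop blue",r.round(4),c)
o=np.zeros((600,800,3),np.uint8)
a=overlay(s,easel(q),(180,165,75,105),5);b=crop(t,195,142,100,60,4)
b2=crop(t,130,105,270,180,1.5)
o[:525,:375]=a;o[:240,385:785]=b;o[250:520,385:790]=b2[:270]
cv2.imwrite("pics/m10.png",o)
E
```

```text
easel mm [-112.8 -238.   159.8] yaw err deg -0.51 w 0.0005624820469994395 F [-0.1  0.2 -0.4] t 21.55
red yel grn stop blue [ 0.1032  0.0657 -0.0279  0.0787  0.0189] 135.94315737707296
red yel grn stop blue [ 0.1031  0.0592 -0.0301  0.0774  0.0147] 81.46570339856234
```

View pics/m10.png

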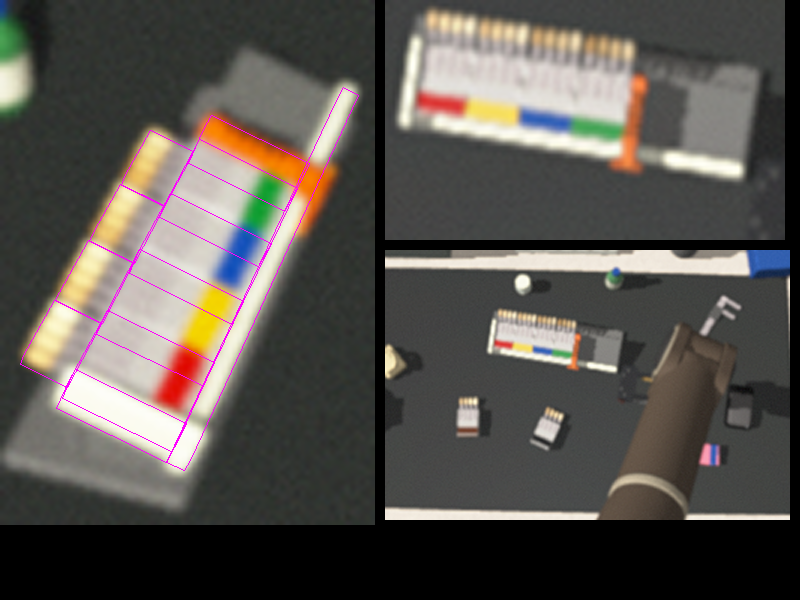

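```bash
python3 -c "
from plant import order; print(order.sign_off())"
```

```text
the job is handed in; nothing more can be done
None
```

The blue block is back on the easel between yellow and green, and the job is handed in at about 21.6 s of the 58 s allowed.

**What I did:**
- I slid the green block and the orange stop to the right together.
- I gripped the blue block from the mat and lowered it until its uphill edge touched the deck. The tool cannot tilt, so I then pressed with about 10 N, and the block turned in the pads until it lay flat on the slope.
- I slid its foot down against the lip, released it, and pushed the stop back until the row jammed. The push force climbed to about 19 N with no further movement.

**Last checks:**
- The last pictures show red, yellow, blue and green in one row between the end plate and the stop, with no gaps that I can see. The tooth tabs point uphill.
- The fitted stop travel is 0.0787 m in the side view and 0.0774 m in the top view, against 0.079 m for a butted row.
- The gripper is clear of everything, with contact force near zero.

**Disagreements and limits:**
- The fitted block positions differ by 2 to 6 mm between the two camera views, so the pictures alone don't prove zero gaps. The hard stop under load does support it.
- I saw no sign of other objects having moved. I only looked at them by eye, and the arm hid part of the desk in the last picture.

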